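Take the left-hand cap off the fuel-gas outlet

ROBOT

A 6-joint arm with a two-finger parallel gripper is mounted at the origin on the work surface. World frame = base frame: x ahead of the robot, y to its left, z up, the work surface at z = 0. Lengths are in m, angles in rad, forces in N, time in s.
With the tool pointing down it reaches from about 0.3 to 0.75 m from the base axis. Payload 8.5 kg.
Tool frame: the origin (TCP) lies midway between the tips of the shut fingers; the grasp point (between the pads) lies 19 mm behind it; x points along the fingers, y is the direction in which the jaws open and shut, and the axes are right-handed (so a half turn about x gives the same grasp; the last joint's range is limited). The gripper opens to 88 mm and grips with 3 to 60 N. Pads are 18 mm wide; open, the fingers measure 123 mm over their backs; the gripper's body (75 mm by 187 mm) begins 45 mm behind the grasp point.
Start: joints at [1.086, 0.381, 1.297, -0, 1.464, -0.215], TCP at [0.147, 0.53, 0.2] pointing down, gripper open.
Joint ranges: [-3.11, 3.11], [-0.89, 2.33], [0.22, 2.48], [-1.42, 4.56], [0.17, 2.85], [-2.88, 2.88]. Speed limits (rad/s): [2.39, 2.39, 3.14, 3.14, 3.14, 3.14].

INTERFACE

Orientations are given as a rotation vector (axis times angle).
In Python, from rig import r gives the robot as it stands. The module is installed in compiled form; this text tells all that it offers.
- The arm moves only by the tool apply_moves, never from a script. Its argument "commands" is a list that holds one entry, the list of rows, each a list of 7 numbers: the turn, a rotation vector about the world's x, y, z in rad, then the shift along the world's x, y, z in m, then the finger opening in m, from 0 to 0.0881. In form: [[[rx, ry, rz, tx, ty, tz, gripper], ...]]. A call has 1 to 10 rows; each row shifts and turns the commanded pose from where the row before left it; what a row does not reach is not made up. A row lasts 1/8 s, in which the tool goes at most 62.5 mm and 10.7 degrees, less where a joint would pass 70% of its speed; a pose out of reach is approached as far as the arm can. A call is refused whole if a number of a shift passes 0.0625 or a number of a turn 0.188, either way. A call with a gripper value outside its range is refused whole. The fingers move at their own pace and stop on an object; the grip force is fixed at half the most. Time passes only in rows, so rows that do not move let the fingers close. It gives the time, the measured TCP pose, the force and the opening at its end, in the units of the state.
- r.sense(): the state, without advancing time (a new reading comes with each control period).
- r.camera(name): name is "scene" or "top"; returns a dict with "image" (384x512x3 uint8, red, green, blue), "depth" (384x512 float32, m along the optical axis (not along the pixel's ray), 0 where there is no reading), "fx", "fy", "cx", "cy" (pixels), "k1" (the pictures are not rectified: a ray, as slopes to the right and down, at radius r is drawn at 1 + k1 r^2 times it, then the intrinsics apply), "world_from_camera" (4x4, takes a point from camera to world coordinates). Camera axes: x right, y down, z forward; pixel columns grow to the right and rows downward; lengths in m; the calibration is good to about 2 mm. A picture is of the moment at which its call begins.
- r.finish_job(): hands the job in, once; it reports no verdict.
The state is a dict: "time": time; "joints": joint angles; "joint_velocities": joint speeds; "joint_efforts": joint torques, N m; "eef_pos": TCP position; "tcp_rot": TCP orientation; "force": force on the tool from outside, world axes, zero at the start; "moment": the same for the moment, N m; "width": finger opening in m.
Only numpy, scipy, OpenCV 4.12 (cv2) and the standard library are available. Lean on these libraries where they do the work, as an engineer would, in place of code of your own. Each camera call takes 0.05 s, during which the arm holds its last target. There are 200 camera calls.

TASK

Unscrew the steel hexagon cap with the grooved corners from the fuel-gas outlet: its thread is left-handed, so it comes off by turning clockwise seen from above. Let the cap climb at its own pace, and neither force, jam nor tear the thread; once it is off, set it gently, open end down, over the keeper peg so that it sits fully down on the peg's plate, and let go. Leave the round oxygen cap unturned and the other things on the bench where they are.

Things in the scene. Friction and masses are not known exactly. Their poses are not given: they have to be found in the camera images.
- cap: Loose steel hexagon cap, closed on top, open below, 0.18 kg: 42 mm across flats, 40 mm high, corners grooved at mid-height (mark of a left-hand thread). Origin at the centre of its open underside, z up through the top; x is square to a pair of flats (pairs every 60 degrees). Three lugs in its bore, 5 mm above the underside, reach in to 10.8 mm from the axis. Screwed home at the start, underside 34 mm above the bench.
- cap_top (a point): Centre of the cap's top face, 40 mm above its underside. Turned clockwise (from above) on its thread the cap climbs about 0.7 mm per 10 degrees, with some 1.5 mm axial play, and comes free after climbing about 7 mm, best felt by a light pull; it then lifts straight off (clear 35 mm higher). It stays where it is left. Anticlockwise it jams at once. Over some 10 N of pull or push at the wrist harms the thread.
- fuel_outlet: Fixed fuel-gas outlet: 90 mm square plate, brass body (radius 20) to 34 mm height, then a threaded swivel spigot (26 mm wide, to 60 mm) hidden in the cap. The spigot may first turn along with the cap, which then does not climb, for 0 to 60 degrees, different each time. Its spring pin lifts the cap with 8 to 6 N over 6 mm (tip then at 74 mm). Low copper pipe along +x. Origin: underside centre, z up.
- oxy_outlet: Fixed oxygen outlet, the same plate, body and pipe, carrying a round ribbed steel cap (42 mm diameter, top 73 mm above the bench). Origin at the centre of the underside on the bench. It may stand on either side of the fuel-gas outlet.
- oxy_cap (a joint): Turning angle of the round oxygen cap (rad), 0 at the start; it is to stay unturned.
- keeper: Fixed keeper: 80 x 80 x 10 mm grey plate with an upright steel peg at its centre, 17.6 mm diameter, its top (tapered over the last 6 mm to 8 mm diameter) 40 mm above the bench. Origin at the centre of the underside on the bench.
- keeper_seat (a point): Centre of the keeper plate's upper face (10 mm above the bench), at the foot of the peg; the parked cap's origin belongs here. The lugs leave about 2 mm of play round the peg.
- hammer: Loose hammer lying on the bench, a bystander; origin under its middle.
- tin: Loose tin, 66 mm diameter, 85 mm high, a bystander; origin at the centre of its underside.
- carton: Loose cardboard box 90 x 70 x 60 mm, a bystander; origin at the centre of its underside.
- tube_offcut: Loose offcut of square steel tube 140 x 40 x 40 mm, a bystander; origin at the centre of its underside.
Things that resemble listed ones, but are neither listed nor needed, are in the scene too. What is meant by the cap is not green, and is the larger of those in its own colour.

How it is judged:
By the outcome, as a careful person would: the job done as asked, in the order asked, and still so for the second after the job is handed in, with the robot touching nothing.
It also fails if it takes over 72 s, if anything falls off the work surface, if the arm or the gripper's body presses on something with over 40 N, if the wrist force passes 120 N, or if a joint passes its speed limit or range.

## Working session

There is one attempt and no reset: what is moved stays moved. The work goes in short steps, Python scripts to look and compute and a tool call to move; the robot and the scene stay as the last step left them, time stands still between calls to the robot, and variables do not carry over. Pictures are saved under pics/ and viewed, about 8 in all and at most 12, crops included, and the job is handed in when it is done.

Besides the shell and the picture viewer there is one more tool, called after "Call:" in YAML: its name, and indented under it one key for each argument. apply_moves: Moves the arm, as the interface text tells. Its arguments: {"type":"object","properties":{"commands":{"type":"array","items":{"type":"array","items":{"type":"array","items":{"type":"number"}}}}},"required":["commands"]}

```bash
mkdir -p pics; cat > h.py <<'E'
import numpy as np, cv2
from rig import r
def shot(n):
    c=r.camera(n); np.savez(f'{n}.npz',**c); return c
def ray(c,u,v):
    K=np.array([[c['fx'],0,c['cx']],[0,c['fy'],c['cy']],[0,0,1]],float)
    x,y=(u-c['cx'])/c['fx'],(v-c['cy'])/c['fy']
    a,b=x,y
    for _ in range(20):
        s=1+c['k1']*(a*a+b*b); a,b=x/s,y/s
    return np.array([a,b,1.])
def onplane(c,u,v,z):
    T=c['world_from_camera']; d=T[:3,:3]@ray(c,u,v); o=T[:3,3]
    return o+d*(z-o[2])/d[2]
def atdepth(c,u,v):
    T=c['world_from_camera']; return T[:3,3]+T[:3,:3]@(ray(c,u,v)*c['depth'][int(v),int(u)])
E
python3 - <<'E'
from h import *
for n in('top','scene'):
    c=shot(n); cv2.imwrite(f'pics/{n}0.png',cv2.resize(c['image'][:,:,::-1],(768,576)))
    print(n,c['fx'],c['cx'],c['cy'],c['k1'],np.round(c['world_from_camera'],3).tolist())
print(r.sense())
E
```

```text
top 443.06146669710483 258.53420208739664 187.7114742150959 -0.1630934488463209 [[-0.016, -0.992, 0.126, 0.463], [-0.999, 0.019, 0.027, 0.055], [-0.03, -0.125, -0.992, 1.333], [0.0, 0.0, 0.0, 1.0]]
scene 349.8926831769155 256.72083980002276 190.91212104793726 0.03701535611427277 [[-0.816, 0.473, -0.332, 0.879], [0.578, 0.678, -0.454, 0.446], [0.01, -0.562, -0.827, 0.771], [0.0, 0.0, 0.0, 1.0]]
{'time': 0.1, 'joints': array([ 1.08571806e+00,  3.81135511e-01,  1.29812485e+00, -2.80643210e-05,
        1.46361088e+00, -2.15284005e-01]), 'joint_velocities': array([-0.00033919, -0.00161339, -0.00257152, -0.00043437,  0.00024146,
        0.00023335]), 'joint_efforts': array([ 3.55356744e-03, -4.38654435e+01, -2.24913454e+01,  7.14462879e-02,
        3.41759704e-02, -4.76386708e-05]), 'eef_pos': array([0.14645618, 0.52984037, 0.19901613]), 'tcp_rot': array([ 0.21083621,  1.56081434, -0.2127426 ]), 'force': array([ 0.6892927 , -0.4693135 ,  0.14712113]), 'moment': array([-0.0146482 ,  0.02871963, -0.0436447 ]), 'width': 0.08812228729408235}
```

View pics/top0.png

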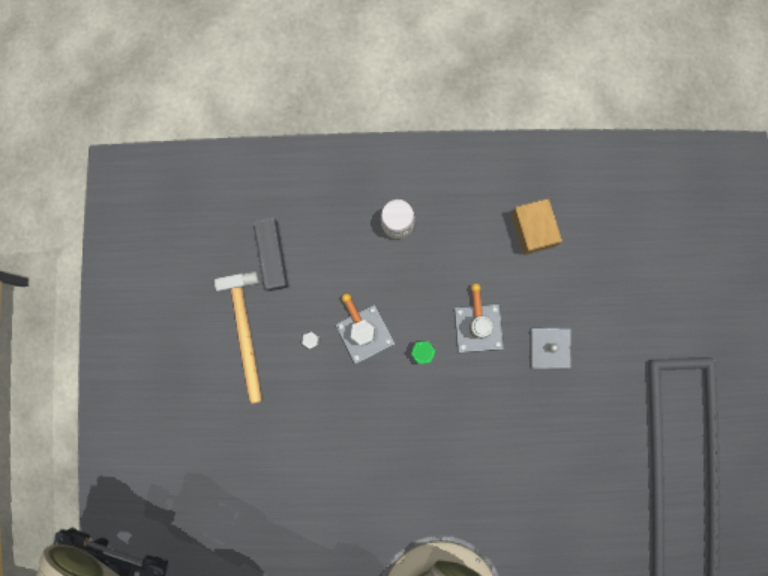

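View pics/scene0.png

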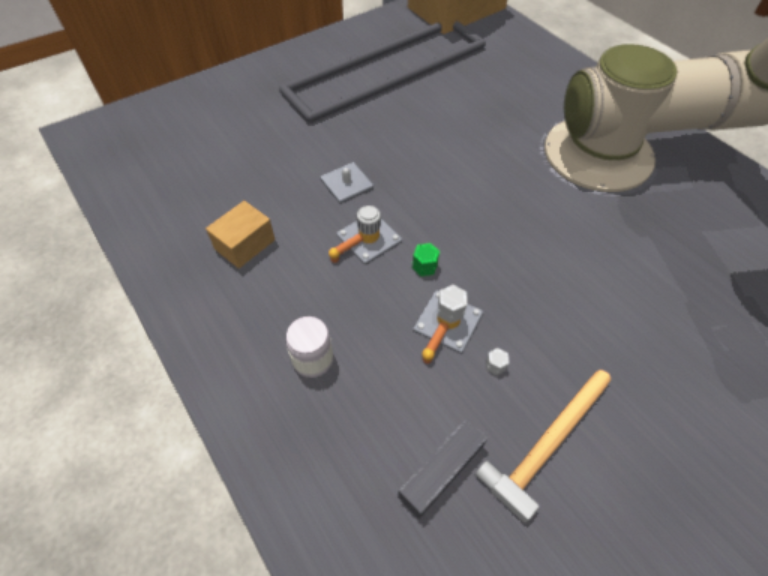

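The top view shows the fuel cap on its plate at (362,333), the oxygen cap at (481,327), the keeper at (551,348), and decoys: a green cap at (423,352) and a small hex at (310,340). Next I'll measure the cap centre, flat orientation and peg.

```bash
python3 - <<'E'
from h import *
out=[]
for n,boxes in (('top',dict(cap=(225,205,258,240),oxy=(305,203,338,233),keep=(350,215,385,250))),('scene',dict(cap=(280,180,325,235),keep=(210,105,252,136)))):
    c=dict(np.load(n+'.npz')); g=c['image']
    for k,(a,b,d,e) in boxes.items():
        s=g[b:e,a:d]; out.append(cv2.resize(s[:,:,::-1],(260,260),interpolation=cv2.INTER_NEAREST))
    if n=='top':
        for k,z,(a,b,d,e) in(('cap',.074,boxes['cap']),('oxy',.073,boxes['oxy'])):
            s=g[b:e,a:d].astype(int); 
            m=((s.min(2)>175)).astype(np.uint8)
            nn,l,st,ce=cv2.connectedComponentsWithStats(m); i=1+np.argmax(st[1:,4]); u,v=ce[i]+[a,b]
            print(k,st[i],u,v,onplane(c,u,v,z),'depthpt',atdepth(c,round(u),round(v)))
            if k=='cap':
                big=cv2.resize(s.min(2).astype(np.float32),None,fx=8,fy=8,interpolation=cv2.INTER_CUBIC)
                _,l2,st2,_=cv2.connectedComponentsWithStats((big>175).astype(np.uint8)); j=1+np.argmax(st2[1:,4])
                ct=max(cv2.findContours((l2==j).astype(np.uint8),0,1)[0],key=cv2.contourArea)[:,0].astype(float)
                P=np.array([onplane(c,(x+.5)/8-.5+a,(y+.5)/8-.5+b,z)[:2] for x,y in ct])
                M=cv2.moments((P*1e4).astype(np.float32).reshape(-1,1,2)); C=np.array([M['m10'],M['m01']])/M['m00']/1e4
                q=P-C; th=np.arctan2(q[:,1],q[:,0]); R=np.hypot(*q.T)
                bins=np.linspace(-np.pi,np.pi,73); bc=(bins[1:]+bins[:-1])/2
                Rb=np.array([R[(th>=bins[t])&(th<bins[t+1])].mean() for t in range(72)])
                f=(Rb*np.exp(-6j*bc)).mean(); 
                print('centre',C,'corner deg mod60',np.degrees(-np.angle(f)*-1/6)%60,'amp',abs(f)*2,'R',R.min(),R.max())
    # keeper plate
    a,b,d,e=boxes['keep']; dp=c['depth']
    pts=np.array([[*atdepth(c,u,v),u,v] for v in range(b-4,e+4) for u in range(a-4,d+4) if dp[v,u]>0])
    s=pts[(pts[:,2]>.02)]; print(n,'peg high pts',len(s),s[:,:3].mean(0) if len(s) else '', s[:,2].max() if len(s) else '')
    m=(g[b:e,a:d].astype(int).min(2)>100).astype(np.uint8); m=cv2.morphologyEx(m,cv2.MORPH_CLOSE,np.ones((5,5)))
    ct=max(cv2.findContours(m,0,1)[0],key=cv2.contourArea); (u,v),sz,an=cv2.minAreaRect(ct); M=cv2.moments(ct)
    u,v=M['m10']/M['m00']+a,M['m01']/M['m00']+b; print(n,'plate',u,v,sz,an,onplane(c,u,v,.01))
cv2.imwrite('pics/crops.png',np.vstack([np.hstack(out[:3]),np.hstack(out[3:]+[out[0]])])[:,:780])
E
```

```text
cap [  9   8  16  17 193] 241.25906735751295 221.23834196891193 [0.52778298 0.14084978 0.074     ] depthpt [0.52823799 0.14127046 0.07853021]
centre [0.52815159 0.14078244] corner deg mod60 8.339412807663999 amp 0.001442011270024301 R 0.01978162088917878 0.026964726346938608
oxy [ 10   8  14  14 144] 321.6388888888889 217.20833333333334 [ 0.53503227 -0.08800803  0.073     ] depthpt [ 0.53555099 -0.08895104  0.07391667]
top peg high pts 35 [ 0.4915948  -0.23003164  0.03431408] 0.042783392924229835
top plate 367.0 232.0 (34.0, 34.0) 90.0 [ 0.49141048 -0.23007412  0.01      ]
scene peg high pts 67 [ 0.5042044  -0.17340283  0.0495093 ] 0.07618685932564706
scene plate 230.5 120.0 (40.99999237060547, 29.999996185302734) -0.0 [ 0.48794329 -0.23128247  0.01      ]
```

View pics/crops.png

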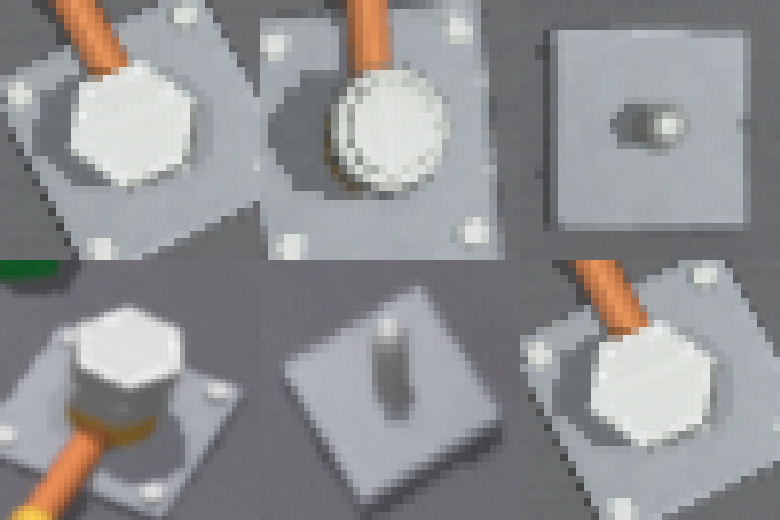

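The crops show a clean hexagonal top with corners roughly up and down in the image, and the peg and plate clear. I'll refine the flat angle and check the hand yaw.

```bash
python3 - <<'E'
from h import *
from scipy.spatial.transform import Rotation as Ro
for n,(a,b,d,e),thr in(('top',(225,205,258,240),(165,180,195,205)),('scene',(280,180,325,235),(165,180,195,205))):
    c=dict(np.load(n+'.npz')); s=c['image'][b:e,a:d].min(2).astype(np.float32)
    big=cv2.resize(s,None,fx=8,fy=8,interpolation=cv2.INTER_LINEAR)
    for t in thr:
        _,l,st,ce=cv2.connectedComponentsWithStats((big>t).astype(np.uint8))
        j=1+np.argmax(st[1:,4]); ct=max(cv2.findContours((l==j).astype(np.uint8),0,1)[0],key=cv2.contourArea)
        ct=cv2.convexHull(ct)[:,0]
        P=np.array([onplane(c,(x+.5)/8-.5+a,(y+.5)/8-.5+b,.074)[:2] for x,y in ct])
        A=np.radians(np.arange(0,60,.5)); w=0;ex=[]
        W=[]
        for k in range(3):
            N=np.c_[np.cos(A+k*np.pi/3),np.sin(A+k*np.pi/3)]; p=P@N.T; W.append(p.max(0)-p.min(0)); ex.append((p.max(0)+p.min(0))/2)
        w=np.mean(W,0); i=w.argmin()
        N=np.array([[np.cos(A[i]+k*np.pi/3),np.sin(A[i]+k*np.pi/3)] for k in range(3)])
        C=np.linalg.lstsq(N,np.array([q[i] for q in ex]),rcond=None)[0]
        print(n,t,'flat normal deg',np.degrees(A[i]),'width',np.array(W)[:,i]*1e3,'corner w',w.max()*1e3,'C',C)
s=r.sense(); M=Ro.from_rotvec(s['tcp_rot']).as_matrix(); print(np.round(M,3),'jaw yaw',np.degrees(np.arctan2(M[1,1],M[0,1])))
E
```

```text
top 165 flat normal deg 29.000000000000004 width [ 80.0784021   68.39133327 106.41686621] corner w 88.8079419077935 C [0.52366103 0.13049076]
top 180 flat normal deg 21.0 width [43.45639991 42.08315688 43.78936965] corner w 47.8719464184274 C [0.52855593 0.141012  ]
top 195 flat normal deg 21.5 width [41.78946333 41.0452891  41.91437591] corner w 46.47140520968825 C [0.52846958 0.14106428]
top 205 flat normal deg 21.0 width [40.99463479 40.23768234 40.84787283] corner w 45.39339516619551 C [0.52840891 0.1411642 ]
scene 165 flat normal deg 37.0 width [100.69493465  50.06945148  88.91073785] corner w 83.23211640459199 C [0.54979908 0.14492845]
scene 180 flat normal deg 20.5 width [42.58572904 42.6009854  49.08790968] corner w 48.13031346205763 C [0.52430931 0.13861394]
scene 195 flat normal deg 20.5 width [41.00059396 41.17981964 47.0316841 ] corner w 46.63006115819543 C [0.52420818 0.13890157]
scene 205 flat normal deg 21.5 width [40.03144583 40.03103064 40.98353165] corner w 44.4233803023864 C [0.52282939 0.14014007]
[[-0.001  0.267  0.964]
 [-0.001  0.964 -0.267]
 [-1.    -0.001 -0.   ]] jaw yaw 74.54210956775613
```

Call:
apply_moves:
  commands:
    - [[0,0,0.0113,0.0345,-0.0355,0,0.088],[0,0,0.0113,0.0345,-0.0355,0,0.088],[0,0,0.0113,0.0345,-0.0355,0,0.088],[0,0,0.0113,0.0345,-0.0355,0,0.088],[0,0,0.0113,0.0345,-0.0355,0,0.088],[0,0,0.0113,0.0345,-0.0355,0,0.088],[0,0,0.0113,0.0345,-0.0355,0,0.088],[0,0,0.0113,0.0345,-0.0355,0,0.088],[0,0,0.0113,0.0345,-0.0355,0,0.088],[0,0,0.0113,0.0345,-0.0355,0,0.088]]

```text
time: 1.35
eef_pos: [0.4924, 0.1737, 0.1993]
tcp_rot: [0.123, 1.568, -0.123]
force: [0.3, 0.7, -0.2]
width: 0.0881
```

Call:
apply_moves:
  commands:
    - [[0,0,0,0.018,-0.017,-0.02,0.088],[0,0,0,0.017,-0.017,-0.03,0.088],[0,0,0,0,0,-0.03,0.088],[0,0,0,0,0,-0.01,0.088],[0,0,0,0,0,0,0.088],[0,0,0,0,0,0,0.088]]

```text
time: 2.1
eef_pos: [0.5271, 0.1414, 0.1107]
tcp_rot: [0.123, 1.565, -0.123]
force: [0.0, 0.7, 0.9]
width: 0.0877
```

```bash
python3 - <<'E'
from h import *
from scipy.spatial.transform import Rotation as Ro
c=shot('scene'); cv2.imwrite('pics/s1.png',cv2.resize(c['image'][130:270,200:400,::-1],(800,560),interpolation=cv2.INTER_CUBIC))
s=r.sense(); M=Ro.from_rotvec(s['tcp_rot']).as_matrix(); print(s['eef_pos'],s['joints'],s['force'],s['moment'],np.degrees(np.arctan2(M[1,1],M[0,1])),M[:,0])
E
```

```text
[0.52704384 0.14133231 0.11071323] [ 4.49727347e-02  4.53083911e-01  1.45410607e+00 -1.90600215e-05
  1.23227584e+00 -1.36943990e+00] [-0.26206477 -1.1485485   0.30944707] [0.00528629 0.00448394 0.01748834] 81.04026030424744 [ 2.12548779e-03  7.76569901e-05 -9.99997738e-01]
```

View pics/s1.png

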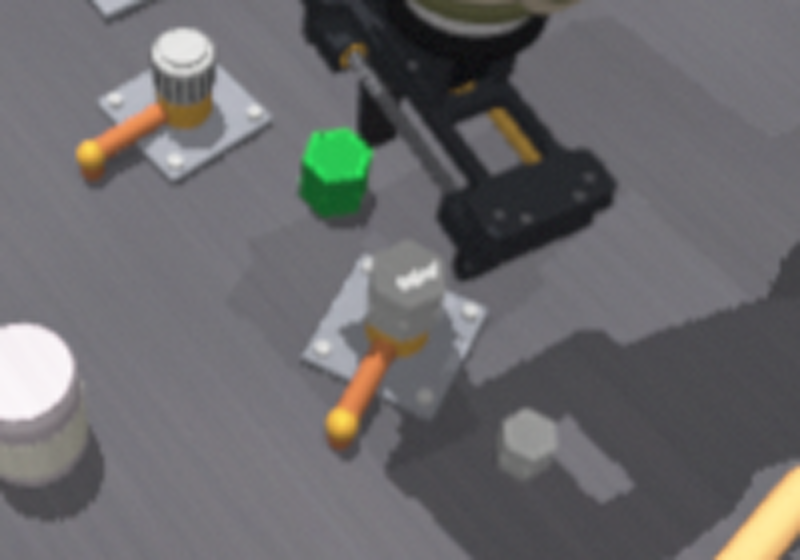

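The scene crop shows the fingers (dark, about (380,110) and (465,260)) straddling above the cap at (405,290). The decoys are clear of them. Descending.

Call:
apply_moves:
  commands:
    - [[0,0,0,0,0,-0.02,0.088],[0,0,0,0,0,-0.02,0.088],[0,0,0,0,0,-0.02,0.088],[0,0,0,0,-0.001,-0.009,0.088],[0,0,0,0,0,0,0.088],[0,0,0,0,0,0,0.088]]

```text
time: 2.9
eef_pos: [0.5271, 0.1401, 0.0414]
tcp_rot: [0.123, 1.566, -0.123]
force: [0.0, 0.2, 1.1]
width: 0.0881
```

Call:
apply_moves:
  commands:
    - [[0,0,0,0,0,0,0.06],[0,0,0,0,0,0,0.05],[0,0,0,0,0,0,0.046],[0,0,0,0,0,0,0.044],[0,0,0,0,0,0,0.043],[0,0,0,0,0,0,0.041]]

```text
time: 3.65
eef_pos: [0.5266, 0.1401, 0.0405]
tcp_rot: [0.123, 1.567, -0.123]
force: [-0.4, -0.7, -0.4]
width: 0.0408
```

```bash
cat > st.py <<'E'
from h import *
from scipy.spatial.transform import Rotation as Ro
s=r.sense(); M=Ro.from_rotvec(s['tcp_rot']).as_matrix()
print('t',s['time'],'p',np.round(s['eef_pos'],4),'j6',round(s['joints'][5],3),'F',np.round(s['force'],1),'M',np.round(s['moment'],2),'yaw',round(np.degrees(np.arctan2(M[1,1],M[0,1])),1),'w',round(s['width'],4))
E
python3 st.py
```

```text
t 3.65 p [0.5266 0.1401 0.0405] j6 -1.371 F [-0.4 -0.7 -0.4] M [-0.   -0.    0.03] yaw 81.0 w 0.0408
```

Call:
apply_moves:
  commands:
    - [[0,0,0,0,0,0,0.038],[0,0,0,0,0,0,0.034],[0,0,0,0,0,0,0.03]]

```text
time: 4.03
eef_pos: [0.5266, 0.1401, 0.0406]
tcp_rot: [0.123, 1.567, -0.123]
force: [0.1, 0.2, -0.1]
width: 0.0304
```

```bash
python3 st.py
```

```text
t 4.025 p [0.5266 0.1401 0.0406] j6 -1.371 F [ 0.1  0.2 -0.1] M [ 0.03 -0.04 -0.01] yaw 81.0 w 0.0304
```

The fingers closed past 42 mm without contact, so something is off. Looking.

```bash
python3 - <<'E'
from h import *
c=shot('scene'); a=cv2.resize(c['image'][110:250,220:380,::-1],(400,350),interpolation=cv2.INTER_CUBIC)
c=shot('top'); b=cv2.resize(c['image'][150:290,160:320,::-1],(400,350),interpolation=cv2.INTER_CUBIC)
cv2.imwrite('pics/s2.png',np.hstack([a,b]))
E
```

```text
(no output)
```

View pics/s2.png

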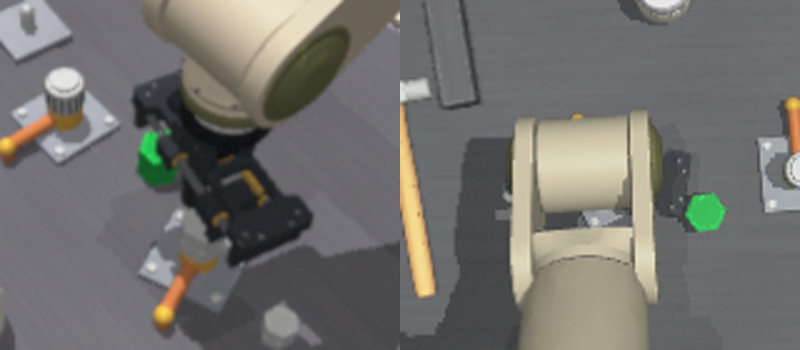

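```bash
python3 - <<'E'
from h import *
c=dict(np.load('scene.npz'))
g=c['image'][:,:,::-1].copy()
T=np.linalg.inv(c['world_from_camera'])
def proj(p):
    q=T[:3,:3]@p+T[:3,3]; a,b=q[0]/q[2],q[1]/q[2]; s=1+c['k1']*(a*a+b*b); return np.array([c['fx']*a*s+c['cx'],c['fy']*b*s+c['cy']])
o=np.array([260,160]);k=8
big=cv2.resize(g[160:235,260:360],(800,600),interpolation=cv2.INTER_CUBIC)
p=r.sense()['eef_pos']
for P,col in((p,(0,0,255)),(p+[0,0,.019],(0,255,0)),(p+[0,0,.064],(255,0,0)),(np.array([.5285,.141,.074]),(0,255,255)),(np.array([.5285,.141,.034]),(255,255,0))):
    u=tuple(int(x) for x in (proj(P)-o+.5)*k); cv2.drawMarker(big,u,col,0,25,2); print(P,u)
cv2.imwrite('pics/s3.png',big)
# depth around cap
for v in range(180,216,4): print(v,[np.round(atdepth(c,u,v)*1e3).astype(int).tolist() for u in range(292,318,5)])
E
```

```text
[0.52658582 0.14010114 0.04055558] (315, 372)
[0.52658582 0.14010114 0.05955558] (322, 339)
[0.52658582 0.14010114 0.10455558] (339, 255)
[0.5285 0.141  0.074 ] (324, 318)
[0.5285 0.141  0.034 ] (309, 388)
180 [[471, 49, 3], [547, 138, 163], [550, 154, 184], [541, 160, 183], [426, 80, 2], [516, 166, 170]]
184 [[531, 110, 103], [552, 144, 159], [515, 126, 108], [550, 170, 187], [532, 168, 170], [522, 173, 169]]
188 [[530, 110, 86], [528, 124, 100], [555, 163, 169], [554, 175, 182], [549, 184, 188], [529, 181, 169]]
192 [[495, 79, 2], [562, 157, 153], [562, 171, 170], [552, 176, 168], [556, 192, 190], [531, 185, 161]]
196 [[509, 95, 15], [530, 131, 77], [565, 176, 164], [557, 182, 164], [557, 195, 179], [553, 204, 188]]
200 [[539, 126, 61], [537, 140, 77], [566, 179, 153], [537, 169, 114], [567, 205, 187], [559, 211, 187]]
204 [[545, 133, 58], [543, 147, 74], [537, 157, 81], [533, 168, 93], [572, 212, 186], [565, 218, 187]]
208 [[548, 139, 50], [542, 149, 58], [537, 160, 68], [521, 161, 54], [571, 214, 172], [570, 225, 186]]
212 [[544, 137, 25], [542, 152, 43], [534, 160, 47], [506, 153, 10], [573, 217, 163], [568, 225, 169]]
```

View pics/s3.png

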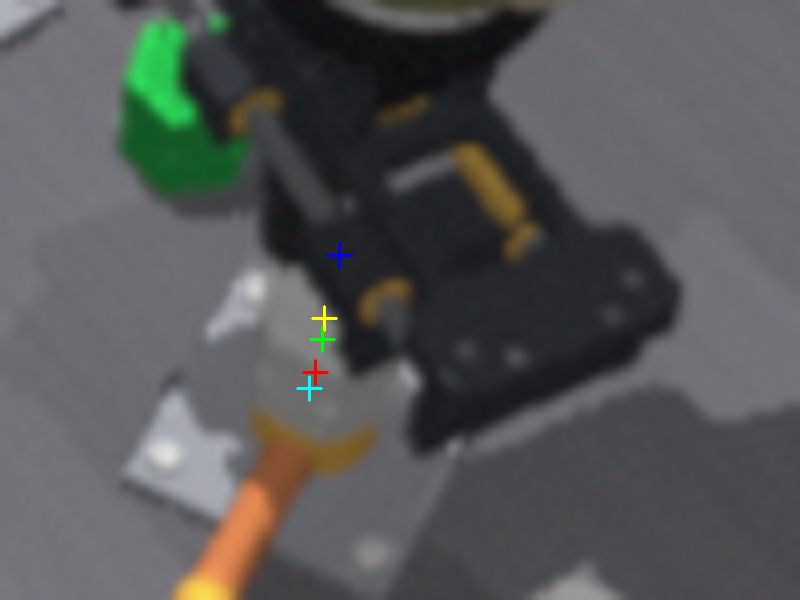

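The gripper appears to sit higher than the reported TCP, with the finger end at (360,370) only reaching about the cap top. Checking the height by depth.

```bash
python3 - <<'E'
from h import *
c=dict(np.load('scene.npz')); d=c['depth']; g=c['image'].astype(int)
rng=cv2.dilate(d,np.ones((3,3)))-cv2.erode(d,np.ones((3,3)))
for v in range(184,222):
    print(v,end=' ')
    for u in range(292,322,2):
        p=atdepth(c,u,v)*1e3
        print('%4d%s%s'%(p[2],'D' if g[v,u].max()<45 else ' ','*' if rng[v,u]>.02 else ' '),end='')
    print()
E
python3 st.py
```

```text
184  102 * 107D  115 * 162   162 * 108 * 184D* 187D  188D* 168 * 170D  167D  168D  170D  168  
185   99 * 104D  112D* 160 * 163 * 104 * 178 * 187D  187D  168D* 169D  169D  168D  169D  169  
186   95 * 102D  107D* 159 * 161   170 * 170 * 183D  189D  186D* 170D* 168D  168D  168D  169  
187   88 *  98D* 104D   99 * 170   168   168D  181D  187D  186D* 169D* 168D  168D  169D  168D 
188   86 * 771D* 100D* 170D* 169D  168D  168D  177D  188D  187D  188D* 169D  169D  167D  168D 
189   85 *  90D* 771D* 166D* 168D  170D  168D  168D  182D* 188D  186D* 169D* 170D  170D  167D 
190    0 *  84D*  91D* 164D* 168D  168D  169D  171D  181D* 187D  189D* 168D* 168D  166D  163D 
191    2 *  84D*  90D* 160D* 166D  167D  170D  168D  179D* 187D  188D  187D* 167D  162D  159D 
192    1 *  81 *  80D* 158D  166D  170D  168D  167D  167D  182D  189D  188D* 160D* 159D  154D*
193    3 *  76 *  79 * 156 * 166D  169D  169D  167D  168D  180D  185D  188D* 159D* 155D* 188D*
194   13 *  78    75 * 149 * 161D  168D  168D  168D  168   179D* 186D  187D  187D* 187D* 187D*
195   11 *  77    78    78 * 156D  165D  168D  168D  16
[... 1911 characters left out ...]
51D* 149D*  12 *  -1 *   0  
216   24 *  26    24    23    20    20    18    10 *   9 *   7 * 145 *   9 *   8 *   2     2  
217   23 *  30    28    22    19    17    10     8 *  10 *   9     8 *  10 *   8 *   0     0  
218   23 *  27    26    20    14     8     8     9    10     9     9     7   771 *   0     0  
219   25    27    27     7     7     8    10     7     6     9     8     7     2 *   2     3  
220   25    29    25     9    10     9     9    10     7     9     7     7     1     3     2  
221   28    25    23    12     8     9     9     8     9     8    10     8     3     0     1  
t 4.125 p [0.5266 0.1401 0.0406] j6 -1.371 F [ 1.   0.  -0.3] M [-0.01  0.01  0.04] yaw 81.0 w 0.0303
```

Depth is clear: the fingertips are at z≈0.086 while the pose reads 0.041, so real height is about 45 mm above reported. (The body bottom, at about 0.148, agrees.) I'll open, lower part way, and re-check by depth.

Call:
apply_moves:
  commands:
    - [[0,0,0,0,0,0,0.088],[0,0,0,0,0,0,0.088],[0,0,0,0,0,0,0.088],[0,0,0,0,0,0,0.088],[0,0,0,0,0,-0.01,0.088],[0,0,0,0,0,-0.01,0.088],[0,0,0,0,0,-0.01,0.088],[0,0,0,0,0,0,0.088],[0,0,0,0,0,0,0.088]]

```text
time: 5.25
eef_pos: [0.5267, 0.1401, 0.0106]
tcp_rot: [0.123, 1.567, -0.123]
force: [-1.1, -0.4, 0.9]
width: 0.0877
```

```bash
python3 st.py; python3 - <<'E'
from h import *
c=shot('scene'); d=c['depth']; g=c['image'].astype(int)
rng=cv2.dilate(d,np.ones((3,3)))-cv2.erode(d,np.ones((3,3)))
P=np.array([[*atdepth(c,u,v)*1e3,u,v] for v in range(165,240) for u in range(265,350) if d[v,u]>0 and rng[v,u]<.012 and g[v,u].max()<60])
P=P[(P[:,0]>480)&(P[:,0]<580)&(P[:,1]>60)&(P[:,1]<240)&(P[:,2]>15)]
P=P[P[:,2].argsort()]; print(len(P)); print(P[:25].round().astype(int).tolist()); print(np.histogram(P[:,2],bins=np.arange(15,200,10)))
cv2.imwrite('pics/s4.png',cv2.resize(c['image'][150:240,260:380,::-1],(800,600),interpolation=cv2.INTER_CUBIC))
E
```

```text
t 5.25 p [0.5267 0.1401 0.0106] j6 -1.371 F [-1.1 -0.4  0.9] M [ 0.02 -0.    0.03] yaw 81.0 w 0.0877
717
[[528, 95, 67, 288, 188], [525, 95, 68, 289, 187], [524, 94, 70, 289, 186], [526, 88, 74, 287, 184], [549, 84, 127, 280, 174], [547, 84, 133, 281, 172], [566, 193, 135, 305, 209], [569, 200, 136, 306, 212], [550, 81, 136, 279, 171], [550, 85, 136, 280, 172], [548, 66, 137, 276, 166], [561, 189, 137, 306, 206], [570, 203, 137, 307, 213], [548, 70, 137, 277, 167], [569, 196, 137, 305, 210], [557, 188, 138, 307, 205], [566, 189, 138, 304, 207], [562, 191, 138, 306, 207], [569, 202, 138, 307, 212], [547, 84, 138, 281, 171], [544, 65, 138, 277, 165], [546, 75, 138, 279, 168], [564, 190, 138, 305, 207], [539, 80, 138, 283, 168], [544, 77, 138, 280, 168]]
(array([  0,   0,   0,   0,   0,   4,   0,   0,   0,   0,   0,   3,  44,
        23, 508,  17,   3,   0]), array([ 15,  25,  35,  45,  55,  65,  75,  85,  95, 105, 115, 125, 135,
       145, 155, 165, 175, 185, 195]))
```

View pics/s4.png

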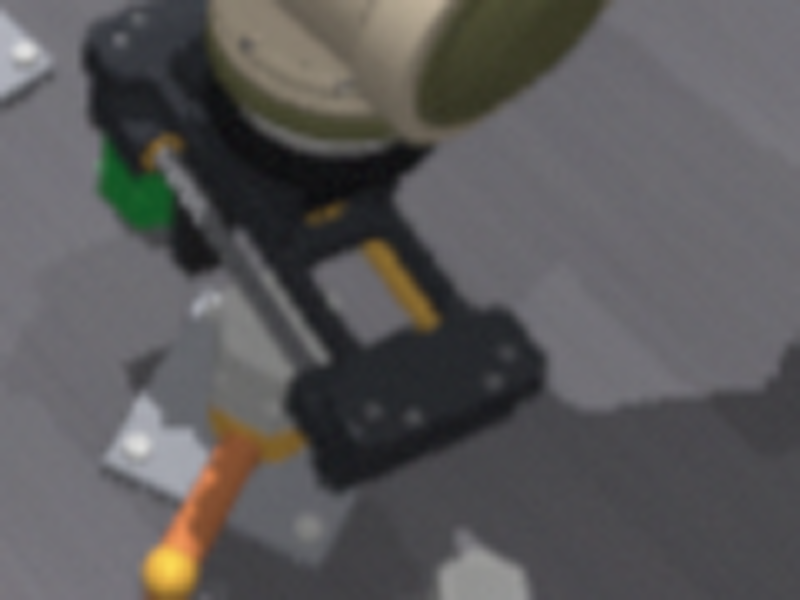

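The picture shows the fingers straddling the cap at about (250,340), with tips near z≈0.06. Going 14 mm lower and closing.

Call:
apply_moves:
  commands:
    - [[0,0,0,0,0,-0.007,0.088],[0,0,0,0,0,-0.007,0.088],[0,0,0,0,0,0,0.07],[0,0,0,0,0,0,0.055],[0,0,0,0,0,0,0.048],[0,0,0,0,0,0,0.045]]

```text
time: 6.05
eef_pos: [0.5267, 0.1401, -0.0033]
tcp_rot: [0.123, 1.567, -0.123]
force: [-0.5, 0.3, 0.6]
width: 0.0501
```

Call:
apply_moves:
  commands:
    - [[0,0,0,0,0,0,0.043],[0,0,0,0,0,0,0.041],[0,0,0,0,0,0,0.038],[0,0,0,0,0,0,0.036]]

```text
time: 6.55
eef_pos: [0.5267, 0.1404, -0.0034]
tcp_rot: [0.123, 1.567, -0.123]
force: [1.7, 5.9, -0.8]
width: 0.0416
```

```bash
python3 st.py
```

```text
t 6.55 p [ 0.5267  0.1404 -0.0034] j6 -1.371 F [ 1.7  5.9 -0.8] M [ 0.73 -0.15 -0.03] yaw 81.0 w 0.0416
```

Gripped at 42 mm. The +y side load means the cap axis lies slightly further +y, so I'll relieve it.

Call:
apply_moves:
  commands:
    - [[0,0,0,0,0.0007,0,0.03],[0,0,0,0,0,0,0.03],[0,0,0,0,0,0,0.03]]

```text
time: 6.92
eef_pos: [0.5266, 0.1404, -0.0035]
tcp_rot: [0.123, 1.567, -0.124]
force: [0.6, -1.8, -1.3]
width: 0.0417
```

```bash
python3 st.py
```

```text
t 6.925 p [ 0.5266  0.1404 -0.0035] j6 -1.37 F [ 0.6 -1.8 -1.3] M [-0.22 -0.14 -0.04] yaw 81.0 w 0.0417
```

Call:
apply_moves:
  commands:
    - [[0,0,-0.05,0,0,0,0.03],[0,0,-0.05,0,0,0,0.03],[0,0,-0.05,0,0,0,0.03],[0,0,0,0,0,0,0.03]]

```text
time: 7.42
eef_pos: [0.5265, 0.1404, -0.0035]
tcp_rot: [0.24, 1.558, -0.241]
force: [0.4, -3.0, -0.5]
width: 0.0418
```

```bash
python3 st.py
```

```text
t 7.425 p [ 0.5265  0.1404 -0.0035] j6 -1.221 F [ 0.4 -3.  -0.5] M [-0.54 -0.06  0.03] yaw 72.4 w 0.0418
```

Call:
apply_moves:
  commands:
    - [[0,0,-0.06,0,-0.0002,0,0.03],[0,0,-0.06,0,0,0,0.03],[0,0,-0.06,0,0,0.0002,0.03],[0,0,0,0,0,0,0.03]]

```text
time: 7.92
eef_pos: [0.5263, 0.1403, -0.0034]
tcp_rot: [0.38, 1.538, -0.381]
force: [-0.8, -3.7, -1.4]
width: 0.0415
```

```bash
python3 st.py
```

```text
t 7.925 p [ 0.5263  0.1403 -0.0034] j6 -1.042 F [-0.8 -3.7 -1.4] M [-0.54  0.1   0.02] yaw 62.2 w 0.0415
```

Call:
apply_moves:
  commands:
    - [[0,0,-0.06,0,-0.0002,0.0002,0.03],[0,0,-0.06,0,-0.0001,0.0002,0.03],[0,0,-0.06,0,0,0.0002,0.03],[0,0,0,0,0,0,0.03]]

```text
time: 8.43
eef_pos: [0.5261, 0.1401, -0.0032]
tcp_rot: [0.52, 1.509, -0.521]
force: [0.8, -2.0, -7.4]
width: 0.0419
```

```bash
python3 st.py
```

```text
t 8.425 p [ 0.5261  0.1401 -0.0032] j6 -0.863 F [ 0.8 -2.  -7.4] M [-0.5  -0.03  0.03] yaw 51.9 w 0.0419
```

Fz −7.4 N means the cap isn't climbing yet (the spigot is swivelling). Back off the pull and keep turning.

Call:
apply_moves:
  commands:
    - [[0,0,-0.06,0,-0.0001,-0.0005,0.03],[0,0,-0.06,0,0,0,0.03],[0,0,-0.06,0,0,0,0.03],[0,0,0,0,0,0,0.03]]

```text
time: 8.93
eef_pos: [0.526, 0.14, -0.0033]
tcp_rot: [0.659, 1.469, -0.66]
force: [-2.0, -3.4, -3.9]
width: 0.0421
```

```bash
python3 st.py
```

```text
t 8.925 p [ 0.526   0.14   -0.0033] j6 -0.684 F [-2.  -3.4 -3.9] M [-0.62  0.31  0.02] yaw 41.6 w 0.0421
```

Call:
apply_moves:
  commands:
    - [[0,0,-0.06,-0.0001,-0.0002,0,0.03],[0,0,-0.06,0,-0.0001,0,0.03],[0,0,-0.06,0,0,0,0.03],[0,0,0,0,0,0,0.03]]

```text
time: 9.43
eef_pos: [0.5258, 0.1399, -0.0034]
tcp_rot: [0.797, 1.421, -0.799]
force: [-2.9, -2.5, -3.1]
width: 0.0419
```

```bash
python3 st.py
```

```text
t 9.425 p [ 0.5258  0.1399 -0.0034] j6 -0.504 F [-2.9 -2.5 -3.1] M [-0.39  0.45  0.04] yaw 31.3 w 0.0419
```

Call:
apply_moves:
  commands:
    - [[0,0,-0.06,-0.0002,-0.0002,0,0.03],[0,0,-0.06,-0.0001,0,0,0.03],[0,0,-0.06,0,0,0,0.03],[0,0,0,0,0,0,0.03]]

```text
time: 9.93
eef_pos: [0.5257, 0.1399, -0.0033]
tcp_rot: [0.935, 1.362, -0.935]
force: [-2.8, -1.9, -3.6]
width: 0.0418
```

```bash
python3 st.py
```

```text
t 9.925 p [ 0.5257  0.1399 -0.0033] j6 -0.325 F [-2.8 -1.9 -3.6] M [-0.21  0.51 -0.01] yaw 21.0 w 0.0418
```

Call:
apply_moves:
  commands:
    - [[0,0,-0.06,-0.0002,-0.0001,0.0001,0.03],[0,0,-0.06,-0.0001,0,0.0002,0.03],[0,0,-0.06,0,0,0.0002,0.03],[0,0,0,0,0,0,0.03]]

```text
time: 10.42
eef_pos: [0.5254, 0.1398, -0.0031]
tcp_rot: [1.07, 1.293, -1.071]
force: [-3.5, 0.2, -7.9]
width: 0.0421
```

```bash
python3 st.py
```

```text
t 10.425 p [ 0.5254  0.1398 -0.0031] j6 -0.145 F [-3.5  0.2 -7.9] M [-0.12  0.43  0.  ] yaw 10.7 w 0.0421
```

Call:
apply_moves:
  commands:
    - [[0,0,-0.06,-0.0002,0,0,0.03],[0,0,-0.06,-0.0001,0,0,0.03],[0,0,-0.06,0,0,0,0.03],[0,0,0,0,0,0,0.03]]

```text
time: 10.92
eef_pos: [0.5252, 0.1398, -0.0031]
tcp_rot: [1.204, 1.213, -1.205]
force: [-1.3, 0.9, -9.5]
width: 0.0417
```

```bash
python3 st.py
```

```text
t 10.925 p [ 0.5252  0.1398 -0.0031] j6 0.035 F [-1.3  0.9 -9.5] M [0.08 0.39 0.  ] yaw 0.4 w 0.0417
```

Call:
apply_moves:
  commands:
    - [[0,0,0,0,0,-0.0003,0.03],[0,0,0,0,0,-0.0002,0.03],[0,0,0,0,0,0,0.03]]

```text
time: 11.3
eef_pos: [0.5253, 0.1398, -0.0032]
tcp_rot: [1.206, 1.212, -1.206]
force: [-4.4, 2.1, -5.7]
width: 0.042
```

```bash
python3 st.py;  python3 - <<'E'
from h import *
a=dict(np.load('scene.npz'))['image']
c=shot('scene'); b=c['image']
f=lambda i: cv2.resize(i[165:235,255:345,::-1],(400,311),interpolation=cv2.INTER_CUBIC)
cv2.imwrite('pics/s5.png',np.hstack([f(a),f(b)]))
E
```

```text
t 11.3 p [ 0.5253  0.1398 -0.0032] j6 0.037 F [-4.4  2.1 -5.7] M [ 0.27  0.7  -0.01] yaw 0.3 w 0.042
```

View pics/s5.png

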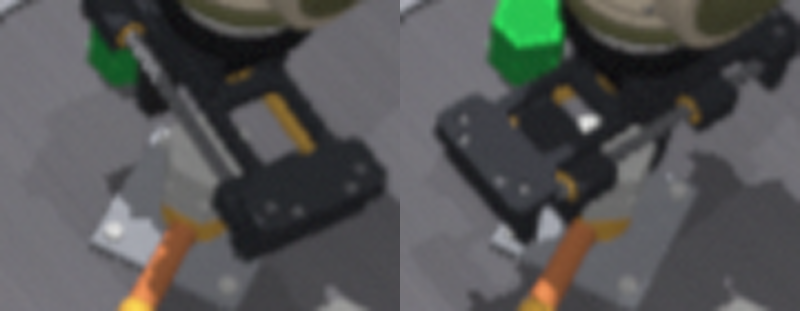

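The picture shows the cap held between the fingers and turned with them, with no visible rise. Continue turning without lift and watch Fz.

Call:
apply_moves:
  commands:
    - [[0,0,-0.06,-0.0002,0.0001,-0.0002,0.03],[0,0,-0.06,-0.0001,0,0,0.03],[0,0,-0.06,0,0,0,0.03],[0,0,0,0,0,0,0.03]]

```text
time: 11.85
eef_pos: [0.5257, 0.1396, -0.0029]
tcp_rot: [1.338, 1.12, -1.336]
force: [-3.7, 0.5, -3.1]
width: 0.0416
```

```bash
python3 st.py
```

```text
t 11.85 p [ 0.5257  0.1396 -0.0029] j6 0.217 F [-3.7  0.5 -3.1] M [0.07 0.54 0.05] yaw -10.0 w 0.0416
```

Call:
apply_moves:
  commands:
    - [[0,0,-0.06,0,0,0.0002,0.03],[0,0,-0.06,0,0,0.0002,0.03],[0,0,-0.06,0,0,0.0002,0.03],[0,0,0,0,0,0,0.03]]

```text
time: 12.35
eef_pos: [0.526, 0.1394, -0.0022]
tcp_rot: [1.466, 1.019, -1.464]
force: [-2.0, -1.7, -0.7]
width: 0.042
```

```bash
python3 st.py
```

```text
t 12.35 p [ 0.526   0.1394 -0.0022] j6 0.396 F [-2.  -1.7 -0.7] M [-0.27  0.41  0.04] yaw -20.3 w 0.042
```

The cap is climbing now: z is up 0.7 mm and Fz relaxed to −0.7 N. Following at 0.7 mm per 10°.

Call:
apply_moves:
  commands:
    - [[0,0,-0.06,0,-0.0001,0.00024,0.03],[0,0,-0.06,0,0,0.00024,0.03],[0,0,-0.06,0,0,0.00024,0.03],[0,0,-0.06,0,0,0.00024,0.03],[0,0,0,0,0,0,0.03]]

```text
time: 12.98
eef_pos: [0.526, 0.1393, -0.0013]
tcp_rot: [1.633, 0.866, -1.63]
force: [-1.1, -2.7, -1.2]
width: 0.042
```

```bash
python3 st.py
```

```text
t 12.975 p [ 0.526   0.1393 -0.0013] j6 0.636 F [-1.1 -2.7 -1.2] M [-0.41  0.27  0.05] yaw -34.0 w 0.042
```

Call:
apply_moves:
  commands:
    - [[0,0,-0.06,0,-0.0001,0.00024,0.03],[0,0,-0.06,0,-0.0001,0.00024,0.03],[0,0,-0.06,0,0,0.00024,0.03],[0,0,-0.06,0,0,0.00024,0.03],[0,0,-0.06,0,0,0.00024,0.03],[0,0,-0.06,0,0,0.00024,0.03],[0,0,0,0,0,0,0.03]]

```text
time: 13.85
eef_pos: [0.5258, 0.1392, -0.0]
tcp_rot: [1.869, 0.595, -1.867]
force: [-2.1, -2.1, -0.3]
width: 0.0415
```

```bash
python3 st.py
```

```text
t 13.85 p [ 0.5258  0.1392 -0.    ] j6 0.995 F [-2.1 -2.1 -0.3] M [-0.43  0.38  0.04] yaw -54.6 w 0.0415
```

Call:
apply_moves:
  commands:
    - [[0,0,-0.06,-0.0001,-0.0001,0.00024,0.03],[0,0,-0.06,-0.0001,0,0.00024,0.03],[0,0,-0.06,0,0,0.00024,0.03],[0,0,-0.06,0,0,0.00024,0.03],[0,0,-0.06,0,0,0.00024,0.03],[0,0,-0.06,0,0,0.00024,0.03],[0,0,0,0,0,0,0.03]]

```text
time: 14.72
eef_pos: [0.5253, 0.1394, 0.001]
tcp_rot: [2.085, 0.27, -2.084]
force: [-0.4, -0.3, -4.0]
width: 0.0416
```

```bash
python3 st.py
```

```text
t 14.725 p [0.5253 0.1394 0.001 ] j6 1.355 F [-0.4 -0.3 -4. ] M [-0.12  0.24  0.02] yaw -75.3 w 0.0416
```

Call:
apply_moves:
  commands:
    - [[0,0,-0.06,0,0,0.0001,0.03],[0,0,-0.06,0,0,0.0002,0.03],[0,0,-0.06,0,0,0.0002,0.03],[0,0,-0.06,0,0,0.0002,0.03],[0,0,0,0,0,0,0.03]]

```text
time: 15.35
eef_pos: [0.5253, 0.1394, 0.0018]
tcp_rot: [2.213, 0.02, -2.212]
force: [-0.0, -0.7, -4.5]
width: 0.0417
```

```bash
python3 st.py
```

```text
t 15.35 p [0.5253 0.1394 0.0018] j6 1.595 F [-0.  -0.7 -4.5] M [-0.    0.2  -0.04] yaw -89.0 w 0.0417
```

Call:
apply_moves:
  commands:
    - [[0,0,-0.06,0,0,0.0001,0.03],[0,0,-0.06,0,0,0.0002,0.03],[0,0,-0.06,0,0,0.0002,0.03],[0,0,-0.06,0,0,0.0002,0.03],[0,0,-0.06,0,0,0.0002,0.03],[0,0,0,0,0,0,0.03]]

```text
time: 16.1
eef_pos: [0.5253, 0.1394, 0.0028]
tcp_rot: [-2.07, 0.294, 2.069]
force: [0.3, 0.1, -2.8]
width: 0.0419
```

```bash
python3 st.py
```

```text
t 16.1 p [0.5253 0.1394 0.0028] j6 1.894 F [ 0.3  0.1 -2.8] M [0.03 0.17 0.05] yaw -106.2 w 0.0419
```

Call:
apply_moves:
  commands:
    - [[0,0,-0.06,0,0,0.0002,0.03],[0,0,-0.06,0,0,0.0002,0.03],[0,0,-0.06,0,0,0.0002,0.03],[0,0,-0.06,0,0,0.0002,0.03],[0,0,0,0,0,0,0.03]]

```text
time: 16.73
eef_pos: [0.5255, 0.1394, 0.0038]
tcp_rot: [-1.929, 0.515, 1.927]
force: [-0.6, -0.9, -1.1]
width: 0.0416
```

```bash
python3 st.py
```

```text
t 16.725 p [0.5255 0.1394 0.0038] j6 2.134 F [-0.6 -0.9 -1.1] M [-0.    0.12  0.04] yaw -119.9 w 0.0416
```

Call:
apply_moves:
  commands:
    - [[0,0,-0.03,0,0,0.0002,0.03],[0,0,0,0,0,0.0002,0.03],[0,0,0,0,0,0.0002,0.03],[0,0,0,0,0,0,0.03]]

```text
time: 17.23
eef_pos: [0.5252, 0.1393, 0.0041]
tcp_rot: [-1.908, 0.543, 1.907]
force: [0.4, -0.6, -1.0]
width: 0.0417
```

```bash
python3 st.py
```

```text
t 17.225 p [0.5252 0.1393 0.0041] j6 2.167 F [ 0.4 -0.6 -1. ] M [0.09 0.15 0.03] yaw -121.8 w 0.0417
```

Call:
apply_moves:
  commands:
    - [[0,0,0,0,0,0.0003,0.03],[0,0,0,0,0,0.0003,0.03],[0,0,0,0,0,0,0.03]]

```text
time: 17.6
eef_pos: [0.5251, 0.1393, 0.0047]
tcp_rot: [-1.907, 0.543, 1.907]
force: [0.4, -0.5, -0.8]
width: 0.042
```

Call:
apply_moves:
  commands:
    - [[0,0,0,0,0,0.0003,0.03],[0,0,0,0,0,0.0003,0.03],[0,0,0,0,0,0,0.03]]

```text
time: 17.98
eef_pos: [0.5251, 0.1393, 0.0053]
tcp_rot: [-1.907, 0.543, 1.907]
force: [0.2, -0.5, -1.0]
width: 0.0418
```

```bash
python3 st.py
```

```text
t 17.975 p [0.5251 0.1393 0.0053] j6 2.167 F [ 0.2 -0.5 -1. ] M [ 0.05  0.15 -0.04] yaw -121.8 w 0.0418
```

Call:
apply_moves:
  commands:
    - [[0,0,0,0,0,0.0004,0.03],[0,0,0,0,0,0.0004,0.03],[0,0,0,0,0,0,0.03]]

```text
time: 18.35
eef_pos: [0.5251, 0.1393, 0.0061]
tcp_rot: [-1.907, 0.543, 1.907]
force: [-0.2, -0.1, -2.1]
width: 0.0419
```

Call:
apply_moves:
  commands:
    - [[0,0,0,0,0,0.001,0.03],[0,0,0,0,0,0.001,0.03],[0,0,0,0,0,0.001,0.03],[0,0,0,0,0,0,0.03]]

```text
time: 18.85
eef_pos: [0.5251, 0.1393, 0.0092]
tcp_rot: [-1.908, 0.543, 1.907]
force: [0.4, 0.3, -0.9]
width: 0.0418
```

Free: it lifts with only its weight on the wrist. Raise and carry to the keeper.

Call:
apply_moves:
  commands:
    - [[0,0,0,0,0,0.004,0.03],[0,0,0,0,0,0.007,0.03],[0,0,0,0,0,0.01,0.03],[0,0,0,0,0,0.01,0.03],[0,0,0,0,0,0.01,0.03],[0,0,0,0,0,0.01,0.03],[0,0,0,0,0,0.01,0.03],[0,0,0,0,0,0.006,0.03],[0,0,0,0,0,0,0.03]]

```text
time: 19.98
eef_pos: [0.5252, 0.1393, 0.0765]
tcp_rot: [-1.908, 0.543, 1.907]
force: [-0.4, 0.2, -0.9]
width: 0.0414
```

Call:
apply_moves:
  commands:
    - [[0,0,0,-0.0015,-0.015,0,0.03],[0,0,0,-0.003,-0.03,0,0.03],[0,0,0,-0.004,-0.04,0,0.03],[0,0,0,-0.004,-0.045,0,0.03],[0,0,0,-0.004,-0.045,0,0.03],[0,0,0,-0.004,-0.045,0,0.03],[0,0,0,-0.004,-0.045,0,0.03],[0,0,0,-0.004,-0.045,0,0.03],[0,0,0,-0.004,-0.035,0,0.03],[0,0,0,-0.004,-0.02,0,0.03]]

```text
time: 21.22
eef_pos: [0.4876, -0.2277, 0.0757]
tcp_rot: [-1.905, 0.545, 1.907]
force: [-0.4, 0.5, -1.6]
width: 0.0415
```

Call:
apply_moves:
  commands:
    - [[0,0,0,0,-0.006,-0.005,0.03],[0,0,0,0,0,-0.01,0.03],[0,0,0,0,0,-0.01,0.03],[0,0,0,0,0,0,0.03],[0,0,0,0,0,0,0.03]]

```text
time: 21.85
eef_pos: [0.4888, -0.2313, 0.0511]
tcp_rot: [-1.908, 0.543, 1.908]
force: [0.2, -0.2, -1.2]
width: 0.0418
```

```bash
python3 st.py; python3 - <<'E'
from h import *
c=shot('scene'); cv2.imwrite('pics/s6.png',cv2.resize(c['image'][70:160,170:290,::-1],(800,600),interpolation=cv2.INTER_CUBIC))
T=np.linalg.inv(c['world_from_camera'])
E
```

```text
t 21.85 p [ 0.4888 -0.2313  0.0511] j6 1.464 F [ 0.2 -0.2 -1.2] M [0.01 0.09 0.02] yaw -121.8 w 0.0418
```

View pics/s6.png

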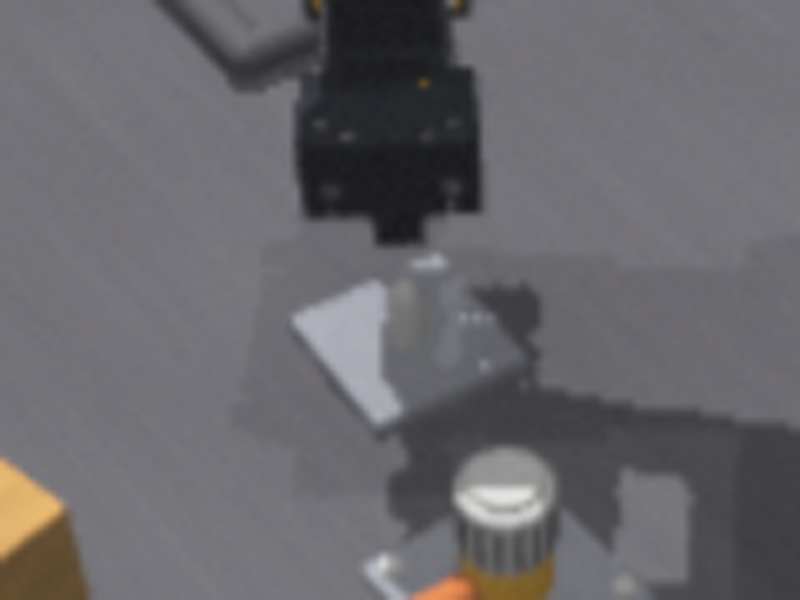

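The crop shows the peg at (405,310) on its plate with the gripper above it. The cap is still hidden behind the gripper's body. Lower to just above the peg, then continue by feel.

Call:
apply_moves:
  commands:
    - [[0,0,0,0,0,-0.01,0.03],[0,0,0,0,0,-0.01,0.03],[0,0,0,0,0,-0.01,0.03],[0,0,0,0,0,-0.01,0.03],[0,0,0,0,0,-0.003,0.03],[0,0,0,0,0,0,0.03],[0,0,0,0,0,0,0.03]]

```text
time: 22.78
eef_pos: [0.4887, -0.2319, 0.0084]
tcp_rot: [-1.908, 0.544, 1.907]
force: [0.2, 0.7, -0.9]
width: 0.0415
```

```bash
python3 st.py; python3 - <<'E'
from h import *
c=shot('scene'); b=cv2.resize(c['image'][75:150,190:270,::-1],(600,562),interpolation=cv2.INTER_CUBIC)
cv2.imwrite('pics/s7.png',b)
E
```

```text
t 22.775 p [ 0.4887 -0.2319  0.0084] j6 1.464 F [ 0.2  0.7 -0.9] M [0.04 0.16 0.02] yaw -121.8 w 0.0415
```

View pics/s7.png

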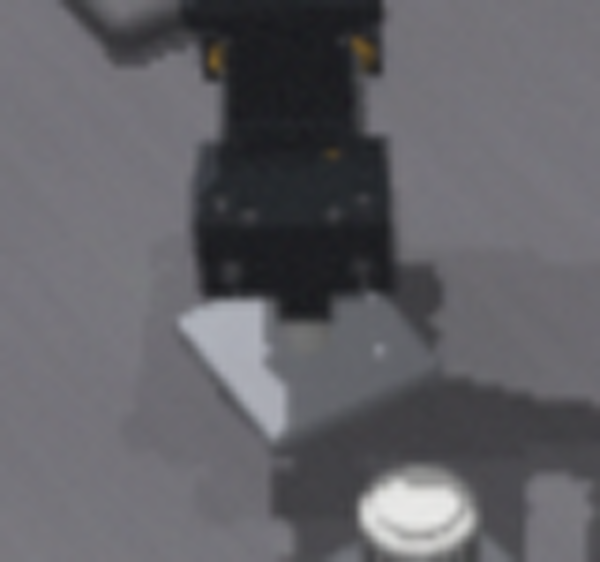

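Only the peg's foot shows at (305,335), below the finger. The cap is above it, hidden. Lowering under force watch.

Call:
apply_moves:
  commands:
    - [[0,0,0,0,0,-0.002,0.03],[0,0,0,0,0,-0.002,0.03],[0,0,0,0,0,-0.002,0.03],[0,0,0,0,0,-0.002,0.03],[0,0,0,0,0,-0.001,0.03],[0,0,0,0,0,0,0.03]]

```text
time: 23.58
eef_pos: [0.4886, -0.2317, -0.001]
tcp_rot: [-1.907, 0.543, 1.907]
force: [0.3, -0.5, -1.9]
width: 0.0416
```

Call:
apply_moves:
  commands:
    - [[0,0,0,0,0,-0.001,0.03],[0,0,0,0,0,-0.001,0.03],[0,0,0,0,0,0,0.03]]

```text
time: 23.95
eef_pos: [0.4885, -0.2317, -0.003]
tcp_rot: [-1.907, 0.544, 1.907]
force: [-0.4, -0.1, -1.9]
width: 0.0417
```

Call:
apply_moves:
  commands:
    - [[0,0,0,0,0,-0.001,0.03],[0,0,0,0,0,-0.001,0.03],[0,0,0,0,0,0,0.03]]

```text
time: 24.32
eef_pos: [0.4885, -0.2317, -0.005]
tcp_rot: [-1.907, 0.543, 1.907]
force: [1.1, -0.2, -2.6]
width: 0.0413
```

Call:
apply_moves:
  commands:
    - [[0,0,0,0,0,-0.001,0.03],[0,0,0,0,0,-0.001,0.03],[0,0,0,0,0,0,0.03]]

```text
time: 24.7
eef_pos: [0.4885, -0.2317, -0.007]
tcp_rot: [-1.907, 0.543, 1.908]
force: [-0.4, 0.7, -2.1]
width: 0.0416
```

Call:
apply_moves:
  commands:
    - [[0,0,0,0,0,-0.001,0.03],[0,0,0,0,0,-0.001,0.03],[0,0,0,0,0,0,0.03]]

```text
time: 25.08
eef_pos: [0.4885, -0.2317, -0.009]
tcp_rot: [-1.907, 0.543, 1.907]
force: [0.3, 1.7, -2.0]
width: 0.0419
```

Call:
apply_moves:
  commands:
    - [[0,0,0,0,0,-0.001,0.03],[0,0,0,0,0,-0.001,0.03],[0,0,0,0,0,0,0.03]]

```text
time: 25.45
eef_pos: [0.4885, -0.2317, -0.011]
tcp_rot: [-1.907, 0.543, 1.907]
force: [0.9, -0.2, -1.8]
width: 0.0418
```

Call:
apply_moves:
  commands:
    - [[0,0,0,0,0,-0.001,0.03],[0,0,0,0,0,-0.001,0.03],[0,0,0,0,0,-0.001,0.03],[0,0,0,0,0,0,0.03]]

```text
time: 25.95
eef_pos: [0.4886, -0.2317, -0.014]
tcp_rot: [-1.907, 0.543, 1.907]
force: [-0.2, 0.2, -1.0]
width: 0.0417
```

```bash
python3 st.py
```

```text
t 25.95 p [ 0.4886 -0.2317 -0.014 ] j6 1.464 F [-0.2  0.2 -1. ] M [ 0.03  0.15 -0.02] yaw -121.8 w 0.0417
```

The lugs are past the peg's shoulder with no side load. Lowering on to the plate.

Call:
apply_moves:
  commands:
    - [[0,0,0,0,0,-0.002,0.03],[0,0,0,0,0,-0.002,0.03],[0,0,0,0,0,-0.002,0.03],[0,0,0,0,0,-0.002,0.03],[0,0,0,0,0,-0.001,0.03],[0,0,0,0,0,0,0.03]]

```text
time: 26.7
eef_pos: [0.4886, -0.2317, -0.023]
tcp_rot: [-1.907, 0.543, 1.907]
force: [0.1, -0.1, -1.7]
width: 0.0418
```

Call:
apply_moves:
  commands:
    - [[0,0,0,0,0,-0.0005,0.03],[0,0,0,0,0,-0.0005,0.03],[0,0,0,0,0,-0.0005,0.03],[0,0,0,0,0,0,0.03]]

```text
time: 27.2
eef_pos: [0.4886, -0.2317, -0.0244]
tcp_rot: [-1.907, 0.543, 1.907]
force: [-0.2, 0.7, -0.4]
width: 0.0418
```

Call:
apply_moves:
  commands:
    - [[0,0,0,0,0,-0.0003,0.03],[0,0,0,0,0,-0.0003,0.03],[0,0,0,0,0,-0.0002,0.03],[0,0,0,0,0,0,0.03]]

```text
time: 27.7
eef_pos: [0.4886, -0.2317, -0.0252]
tcp_rot: [-1.907, 0.543, 1.907]
force: [-0.0, 0.1, -0.9]
width: 0.0419
```

Call:
apply_moves:
  commands:
    - [[0,0,0,0,0,-0.0003,0.03],[0,0,0,0,0,-0.0003,0.03],[0,0,0,0,0,0,0.03]]

```text
time: 28.08
eef_pos: [0.4886, -0.2317, -0.0258]
tcp_rot: [-1.907, 0.544, 1.907]
force: [-0.0, -0.1, -1.6]
width: 0.0416
```

Call:
apply_moves:
  commands:
    - [[0,0,0,0,0,-0.0003,0.03],[0,0,0,0,0,-0.0003,0.03],[0,0,0,0,0,0,0.03]]

```text
time: 28.45
eef_pos: [0.4886, -0.2317, -0.0264]
tcp_rot: [-1.907, 0.543, 1.907]
force: [0.9, -0.3, -0.9]
width: 0.042
```

Call:
apply_moves:
  commands:
    - [[0,0,0,0,0,-0.0003,0.03],[0,0,0,0,0,-0.0003,0.03],[0,0,0,0,0,0,0.03]]

```text
time: 28.82
eef_pos: [0.4886, -0.2317, -0.027]
tcp_rot: [-1.907, 0.544, 1.907]
force: [-0.1, 0.5, -1.5]
width: 0.0416
```

Call:
apply_moves:
  commands:
    - [[0,0,0,0,0,-0.0003,0.03],[0,0,0,0,0,-0.0003,0.03],[0,0,0,0,0,0,0.03]]

```text
time: 29.2
eef_pos: [0.4886, -0.2317, -0.0276]
tcp_rot: [-1.907, 0.543, 1.907]
force: [-0.3, -0.2, -1.7]
width: 0.0418
```

Call:
apply_moves:
  commands:
    - [[0,0,0,0,0,-0.0003,0.03],[0,0,0,0,0,-0.0003,0.03],[0,0,0,0,0,0,0.03]]

```text
time: 29.58
eef_pos: [0.4886, -0.2317, -0.0282]
tcp_rot: [-1.907, 0.544, 1.907]
force: [-0.1, -0.3, -2.0]
width: 0.0419
```

Call:
apply_moves:
  commands:
    - [[0,0,0,0,0,-0.0003,0.03],[0,0,0,0,0,0,0.03]]

```text
time: 29.82
eef_pos: [0.4886, -0.2317, -0.0285]
tcp_rot: [-1.907, 0.544, 1.907]
force: [0.9, -0.1, -1.2]
width: 0.0419
```

Call:
apply_moves:
  commands:
    - [[0,0,0,0,0,-0.0003,0.03],[0,0,0,0,0,-0.0003,0.03],[0,0,0,0,0,0,0.03]]

```text
time: 30.2
eef_pos: [0.4886, -0.2318, -0.0288]
tcp_rot: [-1.908, 0.544, 1.907]
force: [-1.8, 1.2, 4.9]
width: 0.0418
```

Call:
apply_moves:
  commands:
    - [[0,0,0,0,0,-0.0003,0.03],[0,0,0,0,0,-0.0003,0.03],[0,0,0,0,0,0,0.03]]

```text
time: 30.58
eef_pos: [0.4886, -0.2317, -0.0288]
tcp_rot: [-1.908, 0.544, 1.907]
force: [-4.1, 1.6, 11.8]
width: 0.0417
```

```bash
python3 st.py;  python3 - <<'E'
from h import *
c=shot('scene'); b=cv2.resize(c['image'][85:145,195:275,::-1],(800,600),interpolation=cv2.INTER_CUBIC)
cv2.imwrite('pics/s8.png',b)
E
```

```text
t 30.575 p [ 0.4886 -0.2317 -0.0288] j6 1.464 F [-4.1  1.6 11.8] M [ 0.45  0.65 -0.01] yaw -121.8 w 0.0417
```

View pics/s8.png

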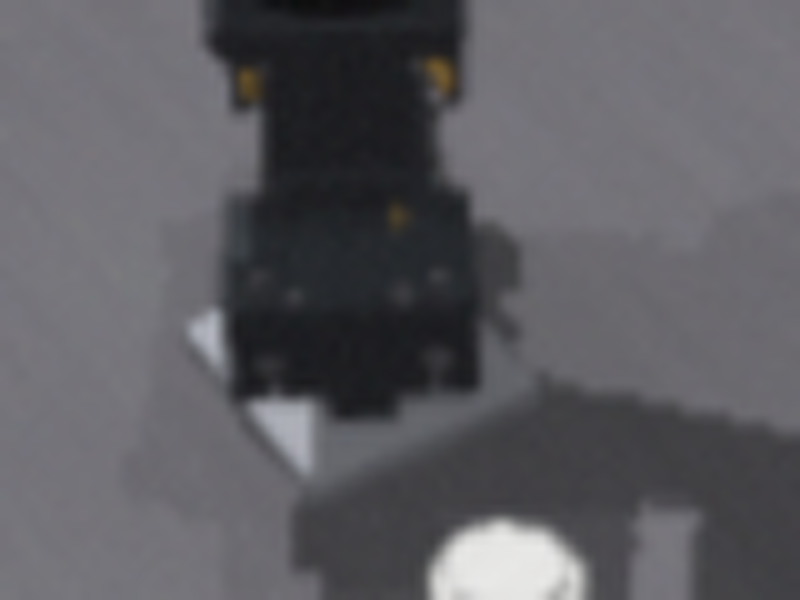

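Firm contact at eef −0.0288, about 1 mm past the expected seat, so the cap is on the plate. The picture shows the fingers just over the plate, with the cap hidden. Relieve the push, release, and retreat.

Call:
apply_moves:
  commands:
    - [[0,0,0,0,0,0.0004,0.03],[0,0,0,0,0,0.0004,0.03],[0,0,0,0,0,0,0.03],[0,0,0,0,0,0,0.03]]

```text
time: 31.12
eef_pos: [0.4886, -0.2317, -0.0288]
tcp_rot: [-1.907, 0.544, 1.907]
force: [-2.1, 0.9, 5.6]
width: 0.0417
```

Call:
apply_moves:
  commands:
    - [[0,0,0,0,0,0,0.044],[0,0,0,0,0,0,0.05],[0,0,0,0,0,0,0.06],[0,0,0,0,0,0,0.07],[0,0,0,0,0,0,0.08],[0,0,0,0,0,0,0.088],[0,0,0,0,0,0,0.088],[0,0,0,0,0,0,0.088]]

```text
time: 32.12
eef_pos: [0.4893, -0.231, -0.0288]
tcp_rot: [-1.908, 0.542, 1.906]
force: [2.7, 3.3, 4.7]
width: 0.0882
```

Call:
apply_moves:
  commands:
    - [[0,0,0,0,0,0.005,0.088],[0,0,0,0,0,0.01,0.088],[0,0,0,0,0,0.015,0.088],[0,0,0,0,0,0.025,0.088],[0,0,0,0,0,0.03,0.088],[0,0,0,0,0,0.04,0.088],[0,0,0,0,0,0.04,0.088],[0,0,0,0,0,0.04,0.088],[0,0,0,-0.02,-0.02,0.03,0.088],[0,0,0,-0.03,-0.03,0.02,0.088]]

```text
time: 33.38
eef_pos: [0.4383, -0.2817, 0.2286]
tcp_rot: [-1.911, 0.543, 1.907]
force: [0.2, -1.1, -0.3]
width: 0.0883
```

Call:
apply_moves:
  commands:
    - [[0,0,0,-0.03,-0.03,0,0.088],[0,0,0,-0.03,-0.03,0,0.088],[0,0,0,-0.01,-0.02,0,0.088],[0,0,0,0,0,0,0.088],[0,0,0,0,0,0,0.088]]

```text
time: 34.0
eef_pos: [0.3689, -0.361, 0.2265]
tcp_rot: [-1.908, 0.543, 1.907]
force: [0.5, 0.4, 0.3]
width: 0.0879
```

```bash
cp top.npz topmid.npz; python3 - <<'E'
from h import *
c=shot('scene'); t=shot('top')
a=cv2.resize(c['image'][80:200,180:320,::-1],(400,343),interpolation=cv2.INTER_CUBIC)
b=cv2.resize(t['image'][130:280,140:400,::-1],(400,231),interpolation=cv2.INTER_CUBIC)
cv2.imwrite('pics/s9.png',np.hstack([a,cv2.copyMakeBorder(b,0,112,0,0,0)]))
d=c['depth']
P=np.array([[*atdepth(c,u,v)*1e3,u,v] for v in range(95,140) for u in range(205,260) if d[v,u]>0])
for lo,hi in((42,60),(5,16)):
    Q=P[(P[:,2]>lo)&(P[:,2]<hi)]; print(lo,len(Q),np.median(Q,0).round(1),Q.min(0).round(),Q.max(0).round())
s=t['image'][210:255,345:390].min(2); n,l,st,ce=cv2.connectedComponentsWithStats((s>180).astype(np.uint8)); i=1+np.argmax(st[1:,4]); u,v=ce[i]+[345,210]
print(st[i],u,v,onplane(t,u,v,.05),atdepth(t,round(u),round(v)))
E
python3 st.py
```

```text
42 160 [ 490.9 -229.    50.8  229.   111. ] [ 465. -258.   42.  222.  105.] [ 509. -208.   56.  237.  117.]
5 351 [ 503.2 -212.    11.2  230.   124. ] [ 375. -332.    5.  205.   97.] [ 580. -152.   16.  259.  134.]
[ 18  14  16  16 198] 371.16161616161617 231.22727272727272 [ 0.49248038 -0.23376089  0.05      ] [ 0.49319034 -0.23369673  0.04828709]
t 34.1 p [ 0.3691 -0.3608  0.2264] j6 1.121 F [-0.2  0.1 -0.3] M [0.02 0.16 0.01] yaw -121.7 w 0.088
```

View pics/s9.png

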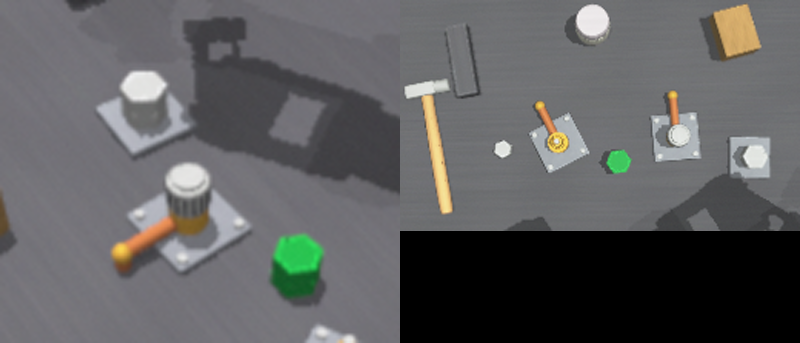

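The cap sits on the keeper: the scene crop shows it at (143,95), the outlet pin is bare, and everything else is in place. One last check that it is level, since the wrist was still loaded when the jaws opened.

```bash
python3 - <<'E'
from h import *
for n,(a,b,d,e),thr in(('top',(355,215,388,248),190),('scene',(218,98,242,122),190)):
    c=dict(np.load(n+'.npz')); m=(c['image'][b:e,a:d].min(2)>thr).astype(np.uint8)
    _,l,st,ce=cv2.connectedComponentsWithStats(m); i=1+np.argmax(st[1:,4]); k=cv2.erode((l==i).astype(np.uint8),np.ones((3,3)))
    v,u=np.nonzero(k); P=np.array([atdepth(c,x+a,y+b) for x,y in zip(u,v)]); P=P[abs(P[:,2]-np.median(P[:,2]))<.006]
    A=np.c_[P[:,:2]-P[:,:2].mean(0),np.ones(len(P))]; s,res,_,_=np.linalg.lstsq(A,P[:,2],rcond=None)
    print(n,len(P),'slope deg',np.degrees(s[:2]).round(1),'z',s[2],'sd',np.std(P[:,2]-A@s),'c',onplane(c,*(ce[i]+[a,b]),.05),'n',st[i])
    # plate reference height
    g=c['image'][b-10:e+10,a-10:d+10]
    Q=np.array([atdepth(c,x,y) for y in range(b-6,e+6) for x in range(a-6,d+6)]); z=Q[:,2]; print('plate z',np.median(z[(z>.004)&(z<.016)]))
E
```

```text
top 126 slope deg [-0.6  0.7] z 0.04885250710426034 sd 0.002244846900691678 c [ 0.49301362 -0.23316356  0.05      ] n [  8   9  16  15 186]
plate z 0.008453456202550003
scene 73 slope deg [0.6 1.6] z 0.05140522585885533 sd 0.0013767839598074144 c [ 0.48698661 -0.23335487  0.05      ] n [  5   7  15  10 119]
plate z 0.011246540719760667
```

```bash
python3 -c "
from rig import r
print(r.finish_job(), r.sense()['time'])"
```

```text
the job is handed in; nothing more can be done
the job is handed in; nothing more can be done
```

The hexagon cap is off the fuel-gas outlet and parked open end down on the keeper peg. I let go, moved the arm clear and handed the job in at about 34 s.

- **Unscrewing:** I turned it clockwise about 203°. The spigot turned along for the first 80° or so, more than the stated 0 to 60°. The cap then climbed about 7 mm at the thread's pace and came free on a light pull.
- **Thread load:** The wrist force I read stayed within 10 N while it was on the thread. The highest was 9.5 N of pull, just before the cap began to climb.
- **Last checks:** Both cameras put the cap's top 40.2 and 40.4 mm above the keeper plate, against a cap height of 40 mm, and level to about 2°, within depth noise. In the last picture the oxygen cap and the other things on the bench look untouched.

Some readings disagreed or were not clean:

- **Reported tool height:** It read about 40 to 45 mm below the true height. My first grasp therefore closed on air above the cap, and I corrected the height from depth images.
- **Contact when setting down:** The push reached 11.8 N and I eased it to about 6 N before opening. About 5 N remained with the jaws open, so the fingertips may have touched the keeper plate too.
- **Cap centre on the peg:** The top camera put the cap about 3 mm in y from the plate centre, more than the 2 mm of play. The height and level still show it seated.

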